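# Sieve the brass slugs out from among the stones at the jeweller's bench

## Task

Take the sieve by its wooden handle and, leaving it on the walls of the trough, slide it briskly from side to side, first to the left till it knocks lightly into the red sprung buffer, then to the right into the green one, and so on, until all four brass slugs have dropped into the trough; do not ram the buffers, bear down on the trough or touch the pieces. Only then lift the sieve off level, with the three large stones still in it, set it gently down wholly on the cork mat, let go and move clear, leaving the other things on the bench as they are.

Things in the scene. Friction and masses are not known exactly. Their poses are not given: they have to be found in the camera images.
- trough: fixed open catch trough with blue floor (4 mm), 124 (x) by 300 (y) by 45 mm high; origin under its centre on the bench. Sieve slides along its y axis: +y is the left end seen from the robot (it is turned by 0.22 rad at most), -y the right. Inside 108 by 224 mm. Its two 8 mm long walls, 45 mm high, felt-topped, are the runners; the wooden ends (y beyond 112 mm) carry the buffers
- sieve: steel sieve, box 100 (x) by 118 (y) by 26 mm high, 0.3 to 0.5 kg, open on top; origin at the centre of its underside, axes as the trough's. Side flanges (122 mm over all in x, undersides 8 mm above the origin) hang on the trough's long walls: the origin then is 37 mm above the bench, with about 4 mm of play to each side in x, and the sieve slides along the trough's y
- sieve_handle (a point): middle of the sieve's wooden handle, a level bar along the sieve's x above its middle, 100 mm long, 16 mm wide (y), 18 mm high; this point is 65 mm above the sieve's origin. Grasp it here from above, fingers closing along y
- sieve_floor (a point): middle of the sieve's floor (4 mm thick), on its upper face. Round it a blank strip 24 mm wide (y -12 to 12 mm); on both sides of that, square openings 19 mm wide with 5 mm bars. A slug drops once it has slid off the strip, 10 to 17 mm either way: that takes brisk starts and stops, above about 2.5 m/s2
- buffer_left (a joint): sprung buffer with a red pad at the left (+y) end of the trough, pushed outward to +y. Value: how far it is pushed in from rest, m (0 to 0.015); about 3 N at first touch, 6 N at 0.003, 15 N at 0.012. WHERE its pad stands (34 mm wide, 50 to 66 mm above the bench) is set anew each time and not measured: 74 to 96 mm from the trough's origin. Find it by feel; 3 to 9 mm of push is a light knock, over 12 mm is ramming
- buffer_right (a joint): sprung buffer with a green pad at the right (-y) end of the trough, pushed outward to -y. Value: how far it is pushed in from rest, m (0 to 0.015); about 3 N at first touch, 6 N at 0.003, 15 N at 0.012. WHERE its pad stands (34 mm wide, 50 to 66 mm above the bench) is set anew each time and not measured: 74 to 96 mm from the trough's origin. Find it by feel; 3 to 9 mm of push is a light knock, over 12 mm is ramming
- slug0: one of four small loose brass slugs, plain discs 14 mm across, 8 mm high, 10.5 g, polished (friction about 0.2); origin at the centre of its underside. They start on the blank middle strip of the sieve floor
- slug1: one of four small loose brass slugs, plain discs 14 mm across, 8 mm high, 10.5 g, polished (friction about 0.2); origin at the centre of its underside. They start on the blank middle strip of the sieve floor
- slug2: one of four small loose brass slugs, plain discs 14 mm across, 8 mm high, 10.5 g, polished (friction about 0.2); origin at the centre of its underside. They start on the blank middle strip of the sieve floor
- slug3: one of four small loose brass slugs, plain discs 14 mm across, 8 mm high, 10.5 g, polished (friction about 0.2); origin at the centre of its underside. They start on the blank middle strip of the sieve floor
- stone0: one of three large rose-pink domed stones, 29 mm across, 11 mm high, 17 g, polished; origin at the centre of its flat underside. Too large for the sieve's openings; they start over the openings, at the sieve's ends
- stone1: one of three large rose-pink domed stones, 29 mm across, 11 mm high, 17 g, polished; origin at the centre of its flat underside. Too large for the sieve's openings; they start over the openings, at the sieve's ends
- stone2: one of three large rose-pink domed stones, 29 mm across, 11 mm high, 17 g, polished; origin at the centre of its flat underside. Too large for the sieve's openings; they start over the openings, at the sieve's ends
- mat: fixed cork mat, 170 mm square, 6 mm thick (top 6 mm above the bench); origin under its centre. The sieve is set down here, standing flat on its underside (origin 6 mm above the bench)
- pliers: bystander: pliers with red grips lying on the bench, 130 mm long; origin near the middle, underneath
- jar: bystander: small amber jar with a brass lid, 50 mm across, 60 mm high; origin under its centre
- brush: bystander: bench brush with an orange handle lying on the bench; origin near the middle, underneath

How it is judged:
On the way, in this order (a step that is already met when the one before it is completed fails the run):
1. the held sieve, riding on the trough, presses the red buffer in by at least 3 mm (left end) (value of joint buffer_left above 0.003 m and contact force between the fingers and sieve above 1 N and z of sieve in the frame of trough between 0.03 and 0.041 m), for 0.04 s.
2. the held sieve, riding on the trough, presses the green buffer in by at least 3 mm (right end) (value of joint buffer_right above 0.003 m and contact force between the fingers and sieve above 1 N and z of sieve in the frame of trough between 0.03 and 0.041 m), for 0.04 s.
At the end, for the whole second after the job is handed in: all four brass slugs lie in the trough; all three stones are inside the sieve; the sieve stands flat (tilt under 0.06 rad) and at rest on the cork mat, its centre within 36 mm of the mat's centre (z of slug0 in the frame of trough between 0 and 0.03 m and x of slug0 in the frame of trough between -0.056 and 0.056 m and y of slug0 in the frame of trough between -0.114 and 0.114 m and z of slug1 in the frame of trough between 0 and 0.03 m and x of slug1 in the frame of trough between -0.056 and 0.056 m and y of slug1 in the frame of trough between -0.114 and 0.114 m and z of slug2 in the frame of trough between 0 and 0.03 m and x of slug2 in the frame of trough between -0.056 and 0.056 m and y of slug2 in the frame of trough between -0.114 and 0.114 m and z of slug3 in the frame of trough between 0 and 0.03 m and x of slug3 in the frame of trough between -0.056 and 0.056 m and y of slug3 in the frame of trough between -0.114 and 0.114 m and z of stone0 in the frame of sieve between -0.003 and 0.03 m and x of stone0 in the frame of sieve between -0.047 and 0.047 m and y of stone0 in the frame of sieve between -0.056 and 0.056 m and z of stone1 in the frame of sieve between -0.003 and 0.03 m and x of stone1 in the frame of sieve between -0.047 and 0.047 m and y of stone1 in the frame of sieve between -0.056 and 0.056 m and z of stone2 in the frame of sieve between -0.003 and 0.03 m and x of stone2 in the frame of sieve between -0.047 and 0.047 m and y of stone2 in the frame of sieve between -0.056 and 0.056 m and horizontal distance between sieve and mat below 0.036 m and z of sieve in the frame of mat between 0.003 and 0.01 m and angle between sieve's own z axis and vertical below 0.06 rad and linear speed of sieve below 0.02 m/s); the robot touches nothing.
It fails at once if a buffer rammed: pushed in more than 12 mm (value of joint any of buffer_left, buffer_right above 0.012 m).
It fails at once if the sieve pressed on or wedged in the trough, or set on the mat, with more than 30 N (contact force between sieve and trough above 30 N or contact force between sieve and mat above 30 N).
It fails at once if the sieve lifted off the trough (more than 10 mm) while a slug is not yet in the trough, or tipped by more than 0.3 rad (angle between sieve's own z axis and vertical above 0.3 rad or (z of sieve in the frame of trough above 0.047 m and z of any of slug0, slug1, slug2, slug3 in the frame of trough above 0.03 m)).
It fails at once if a slug or stone touched with the fingers (contact force between the fingers and slug0 above 0.5 N or contact force between the fingers and slug1 above 0.5 N or contact force between the fingers and slug2 above 0.5 N or contact force between the fingers and slug3 above 0.5 N or contact force between the fingers and stone0 above 0.5 N or contact force between the fingers and stone1 above 0.5 N or contact force between the fingers and stone2 above 0.5 N).
It fails at once if a bystander shifted by more than 20 mm (distance of any of pliers, jar, brush from where it was at the start of the episode above 0.02 m).
It also fails if it takes over 72 s, if anything falls off the work surface, if the arm or the gripper's body presses on something with over 40 N, if the wrist force passes 120 N, or if a joint passes its speed limit or range.

## Robot

A 6-joint arm with a two-finger parallel gripper is mounted at the origin on the work surface. World frame = base frame: x ahead of the robot, y to its left, z up, the work surface at z = 0. Lengths are in m, angles in rad, forces in N, time in s.
With the tool pointing down it reaches from about 0.4 to 0.825 m from the base axis. Payload 7 kg.
Tool frame: the origin (TCP) lies midway between the tips of the shut fingers; the grasp point (between the pads) lies hold_point_z behind it (hold_point_z is the distance from the TCP to the grasp point, in m); z points along the fingers, y is the line along which they close (so a half turn about z gives the same grasp; the last joint's range is limited). The gripper opens to 88 mm and grips with 3 to 60 N. Pads are 19 mm wide; open, the fingers measure 130 mm over their backs; the gripper's body (78 mm by 193 mm) begins 47 mm behind the grasp point.
Start: joints at [-0.859, 0.359, 0.012, 0, -1.224, -0.288], TCP at [0.278, -0.615, 0.227] pointing down, gripper open.
Joint ranges: [-3.07, 3.07], [-1.43, 2.12], [-1.02, 1.25], [-3.03, 1.67], [-3.05, -0], [-3.03, 3.03]. Speed limits (rad/s): [2.39, 2.39, 3.01, 3.14, 3.14, 3.14].

## Interface

Orientations are given as [roll, pitch, yaw] about the fixed x, y, z axes, in that order (R = Rz(yaw) Ry(pitch) Rx(roll)).
In Python, from station import * gives the robot as it stands.
- The arm moves only by the tool apply_moves, never from a script. Its argument "steps" is a list of rows, each an object with "translation": the shift along the world's x, y, z scaled (see below), a list of three; "rotation": the turn, a rotation vector about the world's x, y, z scaled (see below), a list of three. A call has exactly 10 rows; each row is the pose to reach, as a shift and turn from the pose commanded when the call began; what a row does not reach only later rows make up. The controller multiplies each number of a shift by 250 mm and each number of a turn by 30 degrees. A row lasts 1/12 s, in which the tool goes at most 41.7 mm and 7.16 degrees, less where a joint would pass 70% of its speed; a pose out of reach is approached as far as the arm can. A call with a number of a shift or a turn outside -1 to 1 is refused whole. A call with a gripper value outside its range is refused whole. "jaw" is the closure, from -1 (fully open) to 1 (shut), so that 0 is half open, set as the call begins (left out, the last holds). The fingers move at their own pace and stop on an object; "newtons" is the grip in N (left out, the last holds). Time passes only in rows, so rows that repeat a pose let the fingers close, or fill a call up. It gives the time, the measured TCP pose, the force, the opening and the grip force at its end, in the units of the state.
- get_state(): the state, without advancing time (a new reading comes with each control period).
- grab_frame(name): name is "scene" or "side" or "wrist"; returns the picture (420x560x3 uint8, blue, green, red); there is no depth.
- camera_model(name): a dict with "fx", "fy", "cx", "cy" (pixels), "xyz" and "rotation" of the camera in the world. Camera axes: x right, y down, z forward; pixel columns grow to the right and rows downward; lengths in m; the calibration is good to about 2 mm. A picture is of the moment at which its call begins: read the wrist's pose just before it. camera_model takes no time and is no camera call; for the wrist camera it gives the pose at the moment of the call.
- job_done(): hands the job in; it is judged then, once.
The state is a dict: "t": time; "q": joint angles; "qd": joint speeds; "joint_efforts": joint torques, N m; "eef_pos": TCP position; "ee_rot": TCP orientation; "force": force on the tool from outside, world axes, zero at the start; "moment": the same for the moment, N m; "width": finger opening in m; "gripper_force": force on a finger pad.
Only numpy, scipy, OpenCV 4.12 (cv2) and the standard library are available. Lean on these libraries where they do the work, as an engineer would, in place of code of your own. Each camera call takes 0.05 s, during which the arm holds its last target. There are 200 camera calls.

## Working session

There is one attempt and no reset: what is moved stays moved. The work goes in short steps, Python scripts to look and compute and a tool call to move; the robot and the scene stay as the last step left them, time stands still between calls to the robot, and variables do not carry over. Pictures are saved under pics/ and viewed, at most 10 in all, crops included, and the job is handed in when it is done.

Besides the shell and the picture viewer there is one more tool, called as name([rows], argument=value, ...), one row to a line, values as JSON. apply_moves: Moves the arm, as the interface text tells. Shifts and turns lie within -1 to 1; 1 stands for 250 mm of shift or 30 degrees of turn. Its arguments: {"type":"object","properties":{"steps":{"type":"array"},"jaw":{"type":"number"},"newtons":{"type":"number"}},"required":["steps"]}

```bash
mkdir -p pics; ls
python3 - <<'E'
from station import *
import cv2,numpy as np
s=get_state();print({k:np.round(v,3) for k,v in s.items()})
for n in("scene","side"):
    cv2.imwrite(f"pics/{n}0.png",grab_frame(n)); c=camera_model(n); print(n,c)
E
```

```text
pics
{'t': np.float64(0.0), 'q': array([-0.859,  0.359,  0.011, -0.   , -1.224, -0.288]), 'qd': array([-0.   ,  0.   ,  0.001,  0.003, -0.   ,  0.   ]), 'joint_efforts': array([ 1.0000e-03, -5.8272e+01,  2.9307e+01,  6.9970e+00,  7.0000e-03,
       -0.0000e+00]), 'eef_pos': array([ 0.277, -0.615,  0.226]), 'ee_rot': array([ 3.14 , -0.   , -2.718]), 'force': array([ 0.432, -0.167, -0.142]), 'moment': array([ 0.028, -0.03 , -0.024]), 'gripper_force': np.float64(0.0), 'width': np.float64(0.088)}
scene {'fx': 513.2447420547148, 'fy': 513.2447420547148, 'cx': 275.86257720227405, 'cy': 209.43213212311454, 'xyz': array([ 1.52632967, -0.21515745,  0.69138316]), 'rotation': array([-2.12184482, -0.00841746,  1.36733223])}
side {'fx': 530.5139345228702, 'fy': 530.5139345228702, 'cx': 268.09805028454116, 'cy': 209.6634873136586, 'xyz': array([0.23360483, 0.56768883, 0.76681861]), 'rotation': array([-2.35688638, -0.01787416, -2.5721529 ])}
```

View pics/scene0.png

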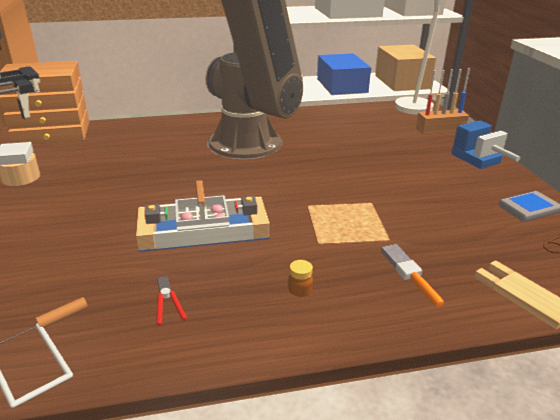

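View pics/side0.png

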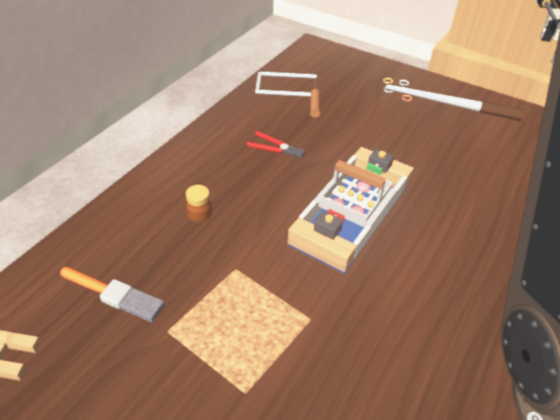

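The scene view shows the trough around (203,222) and the mat at (347,223). In the side view the trough is at (352,208), the handle at (360,174) and the mat at (240,327). I'll enlarge both.

Run:
```python
import cv2,numpy as np
a=cv2.imread("pics/scene0.png")[170:260,125:285]; b=cv2.imread("pics/side0.png")[140:270,280:420]
cv2.imwrite("pics/c1.png",cv2.resize(a,None,fx=5,fy=5,interpolation=3))
cv2.imwrite("pics/c2.png",cv2.resize(b,None,fx=4.5,fy=4.5,interpolation=3))
```

```text
(no output)
```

View pics/c1.png

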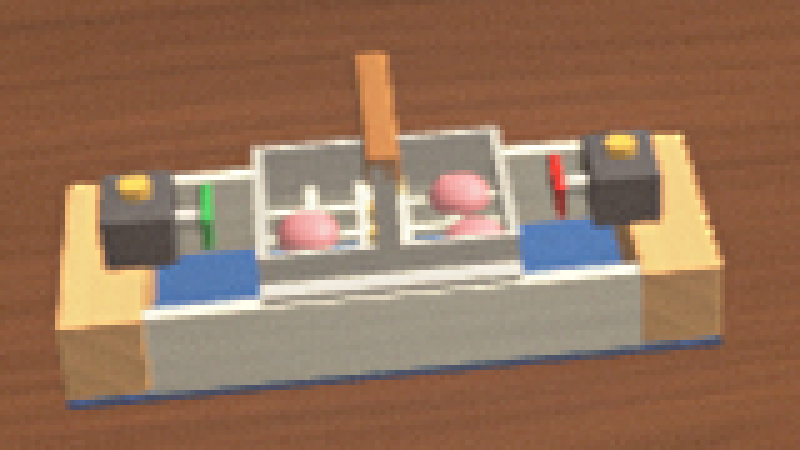

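View pics/c2.png

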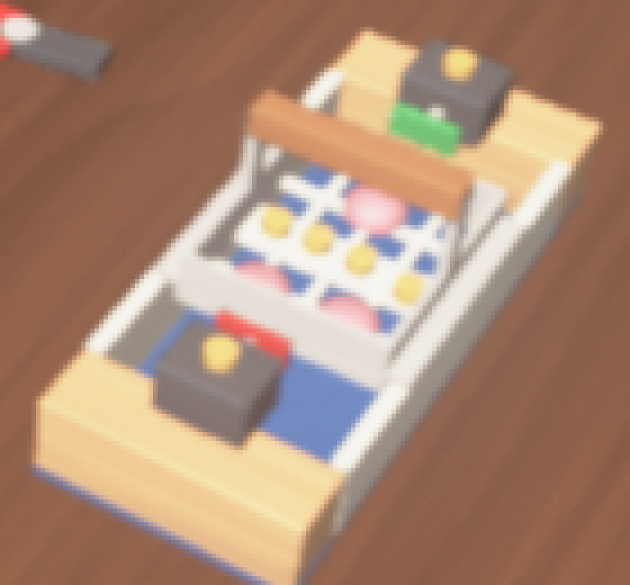

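Crop 1 (scene): trough top corners at (57,328), (722,266), (685,134), (68,186), and the handle's top from (373,52) to (381,155). Crop 2 (side): corners at (38,402), (305,528), (602,125), (365,30), handle top edges from (268,92) to (472,180). The four slugs lie in a row on the strip and the three stones sit at the ends.

```bash
cat > h.py <<'E'
from station import *
import cv2,numpy as np
from scipy.optimize import least_squares
from scipy.spatial.transform import Rotation as R
def RM(c):
    r=np.array(c["rotation"]); return r if r.shape==(3,3) else R.from_euler('xyz',r).as_matrix()
def proj(c,P):
    p=(np.atleast_2d(P)-c["xyz"])@RM(c); return np.c_[c["fx"]*p[:,0]/p[:,2]+c["cx"],c["fy"]*p[:,1]/p[:,2]+c["cy"]]
def tri(cs,uvs):
    f=lambda X:np.concatenate([proj(c,X)[0]-u for c,u in zip(cs,uvs)])
    r=least_squares(f,[.55,0,.05]); return r.x,np.abs(r.fun).max()
def pose(cs,uvs,L,x0=(.55,-.1,0)):
    def f(p):
        c,s=np.cos(p[2]),np.sin(p[2]); W=L@np.array([[c,s,0],[-s,c,0],[0,0,1]])+[p[0],p[1],0]
        return np.concatenate([(proj(k,W)-u).ravel() for k,u in zip(cs,uvs)])
    r=least_squares(f,x0); return r.x,r.fun.reshape(-1,2)
E
python3 - <<'E'
from h import *
cs=[camera_model("scene"),camera_model("side")]
A=lambda l:np.array(l)/5+[125,170]-.4; B=lambda l:np.array(l)/4.5+[280,140]-.4
a=A([(57,328),(722,266),(685,134),(68,186)]); b=B([(365,30),(38,402),(305,528),(602,125)])
L=np.array([(62,-150,45),(62,150,45),(-62,150,45),(-62,-150,45)])/1e3
for i in range(4): print(tri(cs,[a[i],b[i]]))
p,r=pose(cs,[a,b],L); print("trough",p,r.round(1))
m=[np.array([(309,206),(370,205),(387,240),(316,243)]),np.array([(309,321),(245,386),(170,330),(238,271)])]
# scene order: far-right(-x,-y),(-x,+y),(+x,+y),(+x,-y)
m[1]=np.array([(309,321),(245,386),(170,330),(238,271)])
for i in range(4): print(tri(cs,[m[0][i],m[1][i]]))
Lm=np.array([(-85,-85,6),(-85,85,6),(85,85,6),(85,-85,6)])/1e3
print("mat",*pose(cs,m,Lm,(.6,.1,0)))
for s,t in (((373,52),(478,178)),((380,158),(262,98))): print("handle",tri(cs,[A([s])[0],B([t])[0]]))
E
```

```text
(array([ 0.54764183, -0.32328458,  0.04626212]), np.float64(0.029846940065283434))
(array([ 0.5530782 , -0.02449761,  0.04532993]), np.float64(0.19536483782883352))
(array([ 0.43032991, -0.02168894,  0.04709969]), np.float64(0.6777237418266395))
(array([ 0.42434637, -0.32112863,  0.04581585]), np.float64(0.05428160588240871))
trough [ 0.48877088 -0.17311851 -0.01938684] [[-0.4  0.6]
 [ 0.3  0.4]
 [-0.8  0.1]
 [-0.2  0.3]
 [ 0.1  0.2]
 [-0.2 -0.1]
 [-0.2  1.2]
 [ 0.3  0.1]]
(array([0.4326323 , 0.10392725, 0.0046491 ]), np.float64(0.006124453749293934))
(array([0.45727494, 0.25932064, 0.00538539]), np.float64(0.6845923568442345))
(array([0.61596088, 0.2446807 , 0.00443011]), np.float64(0.3620887909544308))
(array([0.59393944, 0.07970872, 0.00222524]), np.float64(0.6534010206535754))
mat [ 0.52545691  0.1714018  -0.12949637] [[-2.39724737 -0.70297883]
 [ 1.31087375 -1.72256289]
 [ 1.24129439  0.70201553]
 [-0.19807506  0.33013735]
 [ 3.02995992 -2.24842703]
 [-0.33304924  5.59414115]
 [-2.10777514 -1.98005138]
 [-0.60856591 -4.01692916]]
handle (array([ 0.43688028, -0.17372332,  0.11370213]), np.float64(1.0572315551807492))
handle (array([ 0.53605712, -0.17607725,  0.11059137]), np.float64(0.03020612909921283))
```

Run:
```python
from h import *
import station
print([n for n in dir(station) if not n.startswith('_')]); print(globals().get("hold_point_z"))
c=camera_model("scene")
T=np.array([.489,-.173]);y=-.0194
def W(l): return [T[0]+np.cos(y)*l[0]-np.sin(y)*l[1],T[1]+np.sin(y)*l[0]+np.cos(y)*l[1],l[2]]
for uv in ((556,186),(211,215)):
    uv=np.array(uv)/5+[125,170]-.4
    r=least_squares(lambda p:proj(c,W((p[1],p[0],.058)))[0]-uv,[0,0]); print("pad y,x",r.x)
print("targets: handle", W((-.002,0,.102)), "delta from tcp", np.array([.4868,-.174,.102])-get_state()["eef_pos"])
```

```text
['Unreachable', 'camera_model', 'get_state', 'grab_frame', 'hold_point_z', 'job_done']
0.0188
pad y,x [ 0.08030163 -0.00220471]
pad y,x [-0.08073273 -0.00352296]
targets: handle [np.float64(0.4870003763481962), np.float64(-0.17296120243374885), 0.102] delta from tcp [ 0.20942206  0.4409058  -0.1237418 ]
```

apply_moves([
  {"translation": [0.06, 0.12, 0], "rotation": [0, 0, -0.2]},
  {"translation": [0.12, 0.25, 0], "rotation": [0, 0, -0.4]},
  {"translation": [0.18, 0.38, 0], "rotation": [0, 0, -0.6]},
  {"translation": [0.24, 0.5, 0], "rotation": [0, 0, -0.847]},
  {"translation": [0.3, 0.63, 0], "rotation": [0, 0, -0.847]},
  {"translation": [0.36, 0.75, 0], "rotation": [0, 0, -0.847]},
  {"translation": [0.42, 0.88, 0], "rotation": [0, 0, -0.847]},
  {"translation": [0.48, 0.98, 0], "rotation": [0, 0, -0.847]},
  {"translation": [0.48, 0.98, 0], "rotation": [0, 0, -0.847]},
  {"translation": [0.48, 0.98, 0], "rotation": [0, 0, -0.847]},
], jaw=-1)

```text
t: 0.93
eef_pos: [0.3982, -0.3689, 0.2266]
ee_rot: [3.141, 0.0, 3.125]
force: [-0.2, 0.2, 0.7]
width: 0.0877
gripper_force: 0.0
```

apply_moves([
  {"translation": [0.06, 0.13, 0], "rotation": [0, 0, 0]},
  {"translation": [0.12, 0.26, -0.02], "rotation": [0, 0, 0]},
  {"translation": [0.18, 0.4, -0.05], "rotation": [0, 0, 0]},
  {"translation": [0.24, 0.53, -0.08], "rotation": [0, 0, 0]},
  {"translation": [0.3, 0.66, -0.12], "rotation": [0, 0, 0]},
  {"translation": [0.356, 0.784, -0.16], "rotation": [0, 0, 0]},
  {"translation": [0.356, 0.784, -0.2], "rotation": [0, 0, 0]},
  {"translation": [0.356, 0.784, -0.2], "rotation": [0, 0, 0]},
  {"translation": [0.356, 0.784, -0.2], "rotation": [0, 0, 0]},
  {"translation": [0.356, 0.784, -0.2], "rotation": [0, 0, 0]},
])

```text
t: 1.77
eef_pos: [0.4863, -0.1755, 0.1769]
ee_rot: [-3.141, -0.0, 3.121]
force: [0.4, 0.6, 0.0]
width: 0.0879
gripper_force: 0.0
```

Run:
```python
from h import *
c=camera_model("wrist"); im=grab_frame("wrist")
T=np.array([.489,-.173]);y=-.0194
def W(l): return [T[0]+np.cos(y)*l[0]-np.sin(y)*l[1],T[1]+np.sin(y)*l[0]+np.cos(y)*l[1],l[2]]
for P in [(.05,.008,.111),(.05,-.008,.111),(-.05,.008,.111),(-.05,-.008,.111),(.062,.112,.045),(.062,-.112,.045)]:
    q=proj(c,W(P))[0];print(P,q.round(0)); cv2.circle(im,(int(q[0]),int(q[1])),3,(255,255,0),1)
cv2.imwrite("pics/w1.png",im)
```

```text
(0.05, 0.008, 0.111) [295. 284.]
(0.05, -0.008, 0.111) [276. 284.]
(-0.05, 0.008, 0.111) [297. 159.]
(-0.05, -0.008, 0.111) [275. 159.]
(0.062, 0.112, 0.045) [394. 262.]
(0.062, -0.112, 0.045) [176. 262.]
```

View pics/w1.png

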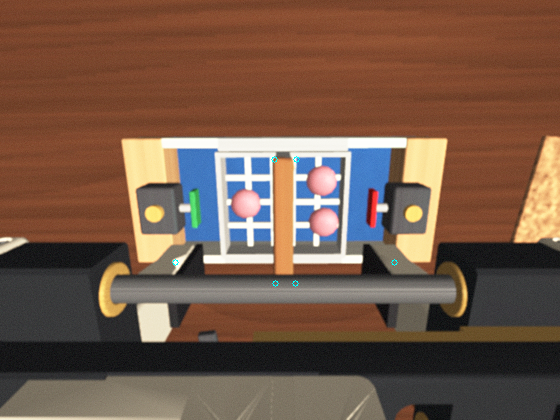

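The handle lies where predicted, at (284,158) against a predicted (286,159). The red pad face is at column 370 and the green at 200. I'll descend and grip.

apply_moves([
  {"translation": [0, 0, -0.08], "rotation": [0, 0, 0]},
  {"translation": [0, 0, -0.16], "rotation": [0, 0, 0]},
  {"translation": [0, 0, -0.24], "rotation": [0, 0, 0]},
  {"translation": [0, 0, -0.32], "rotation": [0, 0, 0]},
  {"translation": [0, 0, -0.37], "rotation": [0, 0, 0]},
  {"translation": [0, 0, -0.37], "rotation": [0, 0, 0]},
  {"translation": [0, 0, -0.37], "rotation": [0, 0, 0]},
  {"translation": [0, 0, -0.37], "rotation": [0, 0, 0]},
  {"translation": [0, 0, -0.37], "rotation": [0, 0, 0]},
  {"translation": [0, 0, -0.37], "rotation": [0, 0, 0]},
])

```text
t: 2.65
eef_pos: [0.4872, -0.1745, 0.0852]
ee_rot: [-3.142, 0.002, 3.122]
force: [0.4, -0.9, 1.0]
width: 0.0876
gripper_force: 0.0
```

apply_moves([
  {"translation": [0, 0, 0], "rotation": [0, 0, 0]},
  {"translation": [0, 0, 0], "rotation": [0, 0, 0]},
  {"translation": [0, 0, 0], "rotation": [0, 0, 0]},
  {"translation": [0, 0, 0], "rotation": [0, 0, 0]},
  {"translation": [0, 0, 0], "rotation": [0, 0, 0]},
  {"translation": [0, 0, 0], "rotation": [0, 0, 0]},
  {"translation": [0, 0, 0], "rotation": [0, 0, 0]},
  {"translation": [0, 0, 0], "rotation": [0, 0, 0]},
  {"translation": [0, 0, 0], "rotation": [0, 0, 0]},
  {"translation": [0, 0, 0], "rotation": [0, 0, 0]},
], jaw=1, newtons=35)

```text
t: 3.48
eef_pos: [0.4866, -0.1743, 0.084]
ee_rot: [-3.142, -0.0, 3.122]
force: [-0.1, 0.1, 0.4]
width: 0.0265
gripper_force: 0.0
```

apply_moves([
  {"translation": [0, 0, 0], "rotation": [0, 0, 0]},
  {"translation": [0, 0, 0], "rotation": [0, 0, 0]},
  {"translation": [0, 0, 0], "rotation": [0, 0, 0]},
  {"translation": [0, 0, 0], "rotation": [0, 0, 0]},
  {"translation": [0, 0, 0], "rotation": [0, 0, 0]},
  {"translation": [0, 0, 0], "rotation": [0, 0, 0]},
  {"translation": [0, 0, 0], "rotation": [0, 0, 0]},
  {"translation": [0, 0, 0], "rotation": [0, 0, 0]},
  {"translation": [0, 0, 0], "rotation": [0, 0, 0]},
  {"translation": [0, 0, 0], "rotation": [0, 0, 0]},
])

```text
t: 4.32
eef_pos: [0.4866, -0.1744, 0.0841]
ee_rot: [-3.142, 0.0, 3.122]
force: [1.0, -2.6, 0.5]
width: 0.0158
gripper_force: 35.0
```

apply_moves([
  {"translation": [0, 0.006, 0], "rotation": [0, 0, 0]},
  {"translation": [0, 0.014, 0], "rotation": [0, 0, 0]},
  {"translation": [0, 0.022, 0], "rotation": [0, 0, 0]},
  {"translation": [0, 0.03, 0], "rotation": [0, 0, 0]},
  {"translation": [0, 0.038, 0], "rotation": [0, 0, 0]},
  {"translation": [0, 0.046, 0], "rotation": [0, 0, 0]},
  {"translation": [0, 0.052, 0], "rotation": [0, 0, 0]},
  {"translation": [0, 0.056, 0], "rotation": [0, 0, 0]},
  {"translation": [0, 0.056, 0], "rotation": [0, 0, 0]},
  {"translation": [0, 0.056, 0], "rotation": [0, 0, 0]},
])

```text
t: 5.15
eef_pos: [0.4865, -0.1599, 0.0841]
ee_rot: [3.141, 0.0, 3.122]
force: [-0.2, 0.5, 0.9]
width: 0.0159
gripper_force: 35.0
```

apply_moves([
  {"translation": [0, 0.004, 0], "rotation": [0, 0, 0]},
  {"translation": [0, 0.008, 0], "rotation": [0, 0, 0]},
  {"translation": [0, 0.012, 0], "rotation": [0, 0, 0]},
  {"translation": [0, 0.016, 0], "rotation": [0, 0, 0]},
  {"translation": [0, 0.02, 0], "rotation": [0, 0, 0]},
  {"translation": [0, 0.02, 0], "rotation": [0, 0, 0]},
  {"translation": [0, 0.02, 0], "rotation": [0, 0, 0]},
  {"translation": [0, 0.02, 0], "rotation": [0, 0, 0]},
  {"translation": [0, 0.02, 0], "rotation": [0, 0, 0]},
  {"translation": [0, 0.02, 0], "rotation": [0, 0, 0]},
])

```text
t: 5.98
eef_pos: [0.4866, -0.1551, 0.0841]
ee_rot: [3.141, 0.0, 3.122]
force: [-0.3, -1.1, 1.5]
width: 0.0159
gripper_force: 35.0
```

apply_moves([
  {"translation": [0, 0.004, 0], "rotation": [0, 0, 0]},
  {"translation": [0, 0.008, 0], "rotation": [0, 0, 0]},
  {"translation": [0, 0.012, 0], "rotation": [0, 0, 0]},
  {"translation": [0, 0.012, 0], "rotation": [0, 0, 0]},
  {"translation": [0, 0.012, 0], "rotation": [0, 0, 0]},
  {"translation": [0, 0.012, 0], "rotation": [0, 0, 0]},
  {"translation": [0, 0.012, 0], "rotation": [0, 0, 0]},
  {"translation": [0, 0.012, 0], "rotation": [0, 0, 0]},
  {"translation": [0, 0.012, 0], "rotation": [0, 0, 0]},
  {"translation": [0, 0.012, 0], "rotation": [0, 0, 0]},
])

```text
t: 6.82
eef_pos: [0.4866, -0.1527, 0.0841]
ee_rot: [-3.141, -0.0, 3.122]
force: [0.8, -5.7, 1.0]
width: 0.0158
gripper_force: 35.0
```

apply_moves([
  {"translation": [0, 0.004, 0], "rotation": [0, 0, 0]},
  {"translation": [0, 0.008, 0], "rotation": [0, 0, 0]},
  {"translation": [0, 0.012, 0], "rotation": [0, 0, 0]},
  {"translation": [0, 0.012, 0], "rotation": [0, 0, 0]},
  {"translation": [0, 0.012, 0], "rotation": [0, 0, 0]},
  {"translation": [0, 0.012, 0], "rotation": [0, 0, 0]},
  {"translation": [0, 0.012, 0], "rotation": [0, 0, 0]},
  {"translation": [0, 0.012, 0], "rotation": [0, 0, 0]},
  {"translation": [0, 0.012, 0], "rotation": [0, 0, 0]},
  {"translation": [0, 0.012, 0], "rotation": [0, 0, 0]},
])

```text
t: 7.65
eef_pos: [0.4866, -0.15, 0.0842]
ee_rot: [-3.141, 0.0, 3.122]
force: [0.8, -7.7, -0.9]
width: 0.0155
gripper_force: 35.0
```

apply_moves([
  {"translation": [0, 0.004, 0], "rotation": [0, 0, 0]},
  {"translation": [0, 0.008, 0], "rotation": [0, 0, 0]},
  {"translation": [0, 0.008, 0], "rotation": [0, 0, 0]},
  {"translation": [0, 0.008, 0], "rotation": [0, 0, 0]},
  {"translation": [0, 0.008, 0], "rotation": [0, 0, 0]},
  {"translation": [0, -0.12, 0], "rotation": [0, 0, 0]},
  {"translation": [0, -0.12, 0], "rotation": [0, 0, 0]},
  {"translation": [0, -0.12, 0], "rotation": [0, 0, 0]},
  {"translation": [0, -0.12, 0], "rotation": [0, 0, 0]},
  {"translation": [0, -0.12, 0], "rotation": [0, 0, 0]},
])

```text
t: 8.48
eef_pos: [0.4866, -0.1792, 0.0841]
ee_rot: [-3.142, 0.0, 3.122]
force: [-0.0, -3.7, 0.9]
width: 0.0157
gripper_force: 35.0
```

apply_moves([
  {"translation": [0, -0.008, 0], "rotation": [0, 0, 0]},
  {"translation": [0, -0.016, 0], "rotation": [0, 0, 0]},
  {"translation": [0, -0.024, 0], "rotation": [0, 0, 0]},
  {"translation": [0, -0.028, 0], "rotation": [0, 0, 0]},
  {"translation": [0, -0.028, 0], "rotation": [0, 0, 0]},
  {"translation": [0, -0.028, 0], "rotation": [0, 0, 0]},
  {"translation": [0, -0.028, 0], "rotation": [0, 0, 0]},
  {"translation": [0, -0.028, 0], "rotation": [0, 0, 0]},
  {"translation": [0, -0.028, 0], "rotation": [0, 0, 0]},
  {"translation": [0, -0.028, 0], "rotation": [0, 0, 0]},
])

```text
t: 9.32
eef_pos: [0.4867, -0.1863, 0.0841]
ee_rot: [-3.142, 0.0, 3.122]
force: [1.5, 3.8, 0.9]
width: 0.0157
gripper_force: 35.0
```

Run:
```python
from h import *
im=grab_frame("side")[140:270,280:420]; cv2.imwrite("pics/s2.png",cv2.resize(im,None,fx=4.5,fy=4.5,interpolation=3))
```

```text
(no output)
```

View pics/s2.png

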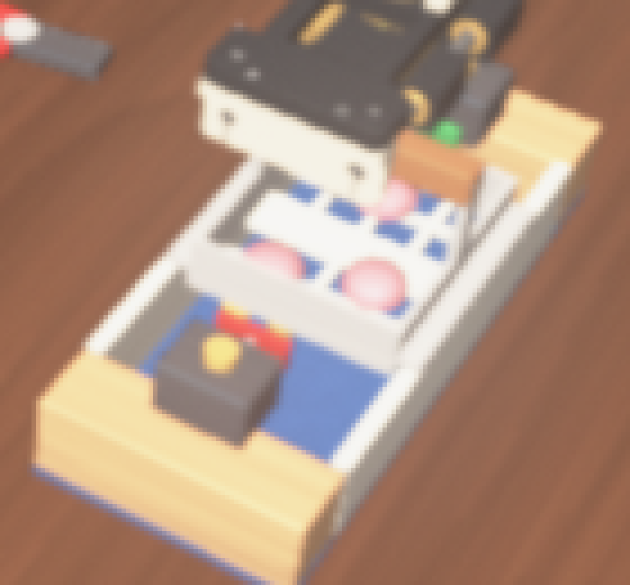

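The strip is now empty, and two slugs show in the trough at crop (232,308) and (280,325). The other two aren't visible. Next I'll feel for the green buffer.

apply_moves([
  {"translation": [0, -0.004, 0], "rotation": [0, 0, 0]},
  {"translation": [0, -0.008, 0], "rotation": [0, 0, 0]},
  {"translation": [0, -0.012, 0], "rotation": [0, 0, 0]},
  {"translation": [0, -0.012, 0], "rotation": [0, 0, 0]},
  {"translation": [0, -0.012, 0], "rotation": [0, 0, 0]},
  {"translation": [0, -0.012, 0], "rotation": [0, 0, 0]},
  {"translation": [0, -0.012, 0], "rotation": [0, 0, 0]},
  {"translation": [0, -0.012, 0], "rotation": [0, 0, 0]},
  {"translation": [0, -0.012, 0], "rotation": [0, 0, 0]},
  {"translation": [0, -0.012, 0], "rotation": [0, 0, 0]},
])

```text
t: 10.2
eef_pos: [0.4865, -0.1894, 0.0841]
ee_rot: [-3.141, -0.0, 3.122]
force: [0.3, 0.9, 1.5]
width: 0.0155
gripper_force: 35.0
```

apply_moves([
  {"translation": [0, -0.004, 0], "rotation": [0, 0, 0]},
  {"translation": [0, -0.008, 0], "rotation": [0, 0, 0]},
  {"translation": [0, -0.012, 0], "rotation": [0, 0, 0]},
  {"translation": [0, -0.012, 0], "rotation": [0, 0, 0]},
  {"translation": [0, -0.012, 0], "rotation": [0, 0, 0]},
  {"translation": [0, -0.012, 0], "rotation": [0, 0, 0]},
  {"translation": [0, -0.012, 0], "rotation": [0, 0, 0]},
  {"translation": [0, -0.012, 0], "rotation": [0, 0, 0]},
  {"translation": [0, -0.012, 0], "rotation": [0, 0, 0]},
  {"translation": [0, -0.012, 0], "rotation": [0, 0, 0]},
])

```text
t: 11.03
eef_pos: [0.4867, -0.1921, 0.0841]
ee_rot: [3.141, 0.0, 3.122]
force: [0.2, 5.6, 3.0]
width: 0.0159
gripper_force: 35.0
```

Run:
```python
from h import *
F=[]
for i in range(6):
    im=grab_frame("side"); s=get_state(); F.append(s["force"])
print(np.mean(F,0).round(2),np.std(F,0).round(2),s["eef_pos"])
```

```text
[-0.29  5.37  2.73] [0.54 0.34 0.28] [ 0.48662227 -0.1921356   0.08406578]
```

apply_moves([
  {"translation": [0, -0.004, 0], "rotation": [0, 0, 0]},
  {"translation": [0, -0.008, 0], "rotation": [0, 0, 0]},
  {"translation": [0, -0.012, 0], "rotation": [0, 0, 0]},
  {"translation": [0, -0.016, 0], "rotation": [0, 0, 0]},
  {"translation": [0, -0.016, 0], "rotation": [0, 0, 0]},
  {"translation": [0, -0.016, 0], "rotation": [0, 0, 0]},
  {"translation": [0, -0.016, 0], "rotation": [0, 0, 0]},
  {"translation": [0, -0.016, 0], "rotation": [0, 0, 0]},
  {"translation": [0, -0.016, 0], "rotation": [0, 0, 0]},
  {"translation": [0, -0.016, 0], "rotation": [0, 0, 0]},
])

```text
t: 12.17
eef_pos: [0.4866, -0.1961, 0.0841]
ee_rot: [3.141, 0.0, 3.122]
force: [-0.9, 5.8, 3.0]
width: 0.0156
gripper_force: 35.0
```

Run:
```python
from h import *
F=[]
for i in range(6):
    im=grab_frame("side"); s=get_state(); F.append(s["force"])
print(np.mean(F,0).round(2),np.std(F,0).round(2),s["eef_pos"])
```

```text
[0.12 6.15 3.36] [0.23 0.4  0.43] [ 0.48662041 -0.19613604  0.08409284]
```

Run:
```python
from h import *
a=grab_frame("scene")[170:260,125:285]; b=grab_frame("wrist")[120:300,100:460]
a=cv2.resize(a,(800,450),interpolation=3)[60:300]; b=cv2.resize(b,(720,360),interpolation=3)
o=np.zeros((600,800,3),np.uint8); o[:240]=a; o[240:600,:720]=b; cv2.imwrite("pics/s3.png",o)
```

```text
(no output)
```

View pics/s3.png

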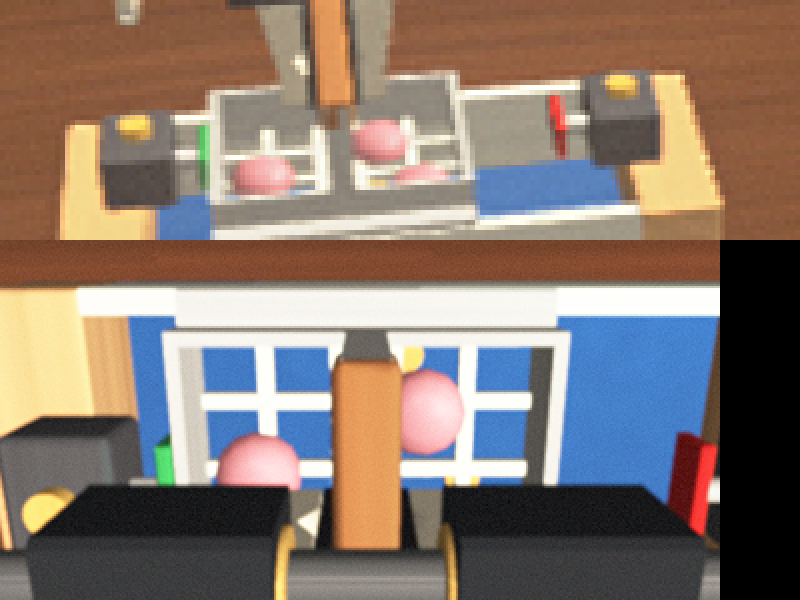

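The green pad has moved only about 2 mm (crop column 212 to 208). A slug shows below the sieve at (410,355). I'll push a little further.

apply_moves([
  {"translation": [0, -0.004, 0], "rotation": [0, 0, 0]},
  {"translation": [0, -0.008, 0], "rotation": [0, 0, 0]},
  {"translation": [0, -0.012, 0], "rotation": [0, 0, 0]},
  {"translation": [0, -0.016, 0], "rotation": [0, 0, 0]},
  {"translation": [0, -0.016, 0], "rotation": [0, 0, 0]},
  {"translation": [0, -0.016, 0], "rotation": [0, 0, 0]},
  {"translation": [0, -0.016, 0], "rotation": [0, 0, 0]},
  {"translation": [0, -0.016, 0], "rotation": [0, 0, 0]},
  {"translation": [0, -0.016, 0], "rotation": [0, 0, 0]},
  {"translation": [0, -0.016, 0], "rotation": [0, 0, 0]},
])

```text
t: 13.4
eef_pos: [0.4866, -0.1996, 0.0841]
ee_rot: [3.141, 0.0, 3.122]
force: [-0.3, 9.0, 3.7]
width: 0.0155
gripper_force: 35.0
```

Run:
```python
from h import *
F=[]
for i in range(6):
    im=grab_frame("scene"); s=get_state(); F.append(s["force"])
print(np.mean(F,0).round(2),np.std(F,0).round(2),s["eef_pos"])
# green / red pad pixel columns before and now
o=cv2.imread("pics/scene0.png")
for k in (o,im):
    k=k.astype(int)[195:225]; g=(k[...,1]-np.maximum(k[...,0],k[...,2])); g[:,185:]=0
    w=np.clip(g-40,0,None); r=k[...,2]-np.maximum(k[...,0],k[...,1]); r[:,:230]=0;r[:,245:]=0; v=np.clip(r-90,0,None)
    print("green col",(w.sum(0)*np.arange(560)).sum()/w.sum(),"red col",(v.sum(0)*np.arange(560)).sum()/v.sum())
```

```text
[-0.52  9.43  4.72] [0.42 0.35 0.26] [ 0.48657268 -0.19964271  0.0840865 ]
green col 165.7767195767196 red col 235.88039215686274
green col 163.59067357512953 red col 235.8607843137255
```

apply_moves([
  {"translation": [0, 0.15, 0], "rotation": [0, 0, 0]},
  {"translation": [0, 0.15, 0], "rotation": [0, 0, 0]},
  {"translation": [0, 0.16, 0], "rotation": [0, 0, 0]},
  {"translation": [0, 0.175, 0], "rotation": [0, 0, 0]},
  {"translation": [0, 0.19, 0], "rotation": [0, 0, 0]},
  {"translation": [0, 0.2, 0], "rotation": [0, 0, 0]},
  {"translation": [0, 0.206, 0], "rotation": [0, 0, 0]},
  {"translation": [0, 0.21, 0], "rotation": [0, 0, 0]},
  {"translation": [0, 0.21, 0], "rotation": [0, 0, 0]},
  {"translation": [0, 0.21, 0], "rotation": [0, 0, 0]},
])

```text
t: 14.53
eef_pos: [0.4864, -0.1492, 0.0842]
ee_rot: [-3.14, -0.0, 3.121]
force: [0.2, -8.4, 0.5]
width: 0.0156
gripper_force: 35.0
```

```bash
cat > m.py <<'E'
from h import *
F=[]
for i in range(4):
    im=grab_frame("scene"); s=get_state(); F.append(s["force"])
print(np.mean(F,0).round(2),s["eef_pos"])
k=im.astype(int)[195:225]; g=(k[...,1]-np.maximum(k[...,0],k[...,2])); g[:,185:]=0
w=np.clip(g-40,0,None); r=k[...,2]-np.maximum(k[...,0],k[...,1]); r[:,:230]=0;r[:,245:]=0; v=np.clip(r-90,0,None)
print("mm pushed green",2.26*(165.777-(w.sum(0)*np.arange(560)).sum()/w.sum()),"red",2.26*((v.sum(0)*np.arange(560)).sum()/v.sum()-235.88))
E
python3 m.py
```

```text
[ 0.54 -7.57  1.23] [ 0.48643235 -0.149263    0.0841703 ]
mm pushed green -0.007657221654766885 red 5.393484263959404
```

apply_moves([
  {"translation": [0, -0.14, 0], "rotation": [0, 0, 0]},
  {"translation": [0, -0.14, 0], "rotation": [0, 0, 0]},
  {"translation": [0, -0.15, 0], "rotation": [0, 0, 0]},
  {"translation": [0, -0.165, 0], "rotation": [0, 0, 0]},
  {"translation": [0, -0.18, 0], "rotation": [0, 0, 0]},
  {"translation": [0, -0.19, 0], "rotation": [0, 0, 0]},
  {"translation": [0, -0.198, 0], "rotation": [0, 0, 0]},
  {"translation": [0, -0.204, 0], "rotation": [0, 0, 0]},
  {"translation": [0, -0.204, 0], "rotation": [0, 0, 0]},
  {"translation": [0, -0.204, 0], "rotation": [0, 0, 0]},
])

```text
t: 15.57
eef_pos: [0.4866, -0.198, 0.0841]
ee_rot: [3.141, 0.0, 3.122]
force: [-0.1, 7.4, 5.1]
width: 0.0159
gripper_force: 35.0
```

```bash
python3 m.py
python3 - <<'E'
from h import *
a=grab_frame("side")[140:270,280:420]; cv2.imwrite("pics/s4.png",cv2.resize(a,None,fx=4.5,fy=4.5,interpolation=3))
E
```

```text
[-0.02  6.28  3.4 ] [ 0.48663674 -0.19796238  0.0841014 ]
mm pushed green 2.8289189361701896 red -0.04158752436647034
```

View pics/s4.png

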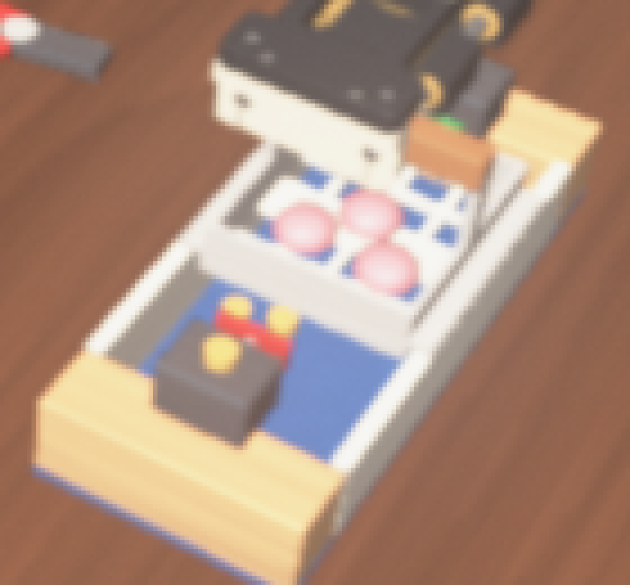

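apply_moves([
  {"translation": [0, -0.004, 0], "rotation": [0, 0, 0]},
  {"translation": [0, -0.008, 0], "rotation": [0, 0, 0]},
  {"translation": [0, -0.012, 0], "rotation": [0, 0, 0]},
  {"translation": [0, -0.012, 0], "rotation": [0, 0, 0]},
  {"translation": [0, -0.012, 0], "rotation": [0, 0, 0]},
  {"translation": [0, -0.012, 0], "rotation": [0, 0, 0]},
  {"translation": [0, -0.012, 0], "rotation": [0, 0, 0]},
  {"translation": [0, -0.012, 0], "rotation": [0, 0, 0]},
  {"translation": [0, -0.012, 0], "rotation": [0, 0, 0]},
  {"translation": [0, -0.012, 0], "rotation": [0, 0, 0]},
])

```text
t: 16.65
eef_pos: [0.4866, -0.2004, 0.0841]
ee_rot: [3.14, 0.0, 3.122]
force: [-1.1, 11.0, 5.4]
width: 0.0158
gripper_force: 35.0
```

```bash
python3 m.py
python3 - <<'E'
from h import *
for n in("wrist","scene"): cv2.imwrite(f"pics/R{n}.png",grab_frame(n))
E
```

```text
[-0.19 10.68  5.6 ] [ 0.48659106 -0.20037004  0.08411949]
mm pushed green 5.110215183776882 red -0.041892682926791165
```

apply_moves([
  {"translation": [0, 0.13, 0], "rotation": [0, 0, 0]},
  {"translation": [0, 0.13, 0], "rotation": [0, 0, 0]},
  {"translation": [0, 0.14, 0], "rotation": [0, 0, 0]},
  {"translation": [0, 0.15, 0], "rotation": [0, 0, 0]},
  {"translation": [0, 0.16, 0], "rotation": [0, 0, 0]},
  {"translation": [0, 0.17, 0], "rotation": [0, 0, 0]},
  {"translation": [0, 0.18, 0], "rotation": [0, 0, 0]},
  {"translation": [0, 0.19, 0], "rotation": [0, 0, 0]},
  {"translation": [0, 0.2, 0], "rotation": [0, 0, 0]},
  {"translation": [0, 0.2, 0], "rotation": [0, 0, 0]},
])

```text
t: 17.78
eef_pos: [0.4865, -0.1519, 0.0841]
ee_rot: [-3.141, -0.0, 3.122]
force: [0.3, -5.9, 0.7]
width: 0.016
gripper_force: 35.0
```

```bash
python3 m.py
python3 - <<'E'
from h import *
for n in("wrist","scene"): cv2.imwrite(f"pics/L{n}.png",grab_frame(n))
o=np.zeros((600,800,3),np.uint8)
for j,s in enumerate("RL"):
    a=cv2.imread(f"pics/{s}wrist.png")[140:260,150:430] if 0 else cv2.imread(f"pics/{s}wrist.png")[130:290,140:420]
    b=cv2.imread(f"pics/{s}scene.png")[175:250,140:265]
    o[:300,400*j:400*j+400]=cv2.resize(a,(400,300),interpolation=3)
    o[300:,400*j:400*j+400]=cv2.resize(b,(400,300),interpolation=3)
cv2.imwrite("pics/s5.png",o)
E
```

```text
[-0.16 -4.67  0.96] [ 0.48650098 -0.1519168   0.08407734]
mm pushed green -0.012974923857927364 red 3.01341079691519
```

View pics/s5.png

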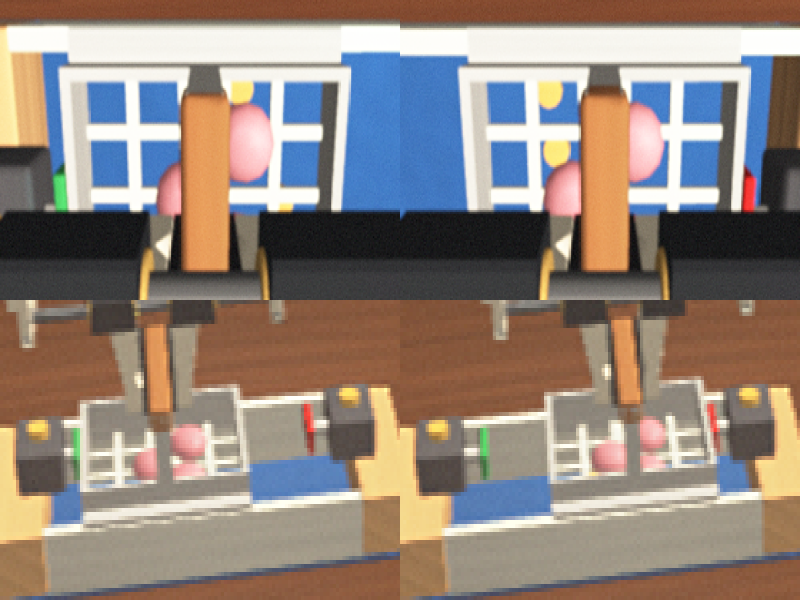

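Wrist right/left composites: two slugs at (550,93) and (557,152) lie below the grid, having changed place relative to the sieve. With the two near the red end, that makes four in the trough. I'll back off and lift level.

apply_moves([
  {"translation": [0, -0.02, 0], "rotation": [0, 0, 0]},
  {"translation": [0, -0.04, 0], "rotation": [0, 0, 0]},
  {"translation": [0, -0.06, 0], "rotation": [0, 0, 0]},
  {"translation": [0, -0.06, 0], "rotation": [0, 0, 0]},
  {"translation": [0, -0.06, 0.01], "rotation": [0, 0, 0]},
  {"translation": [0, -0.06, 0.03], "rotation": [0, 0, 0]},
  {"translation": [0, -0.06, 0.06], "rotation": [0, 0, 0]},
  {"translation": [0, -0.06, 0.1], "rotation": [0, 0, 0]},
  {"translation": [0, -0.06, 0.14], "rotation": [0, 0, 0]},
  {"translation": [0, -0.06, 0.18], "rotation": [0, 0, 0]},
])

```text
t: 18.92
eef_pos: [0.4866, -0.1668, 0.1304]
ee_rot: [-3.142, 0.0, 3.122]
force: [-0.3, -0.3, -4.3]
width: 0.016
gripper_force: 35.0
```

Run:
```python
from h import *
from scipy.optimize import minimize
out={}
for n,roi in(("scene",(190,260,295,400)),("side",(260,400,150,325))):
    c=camera_model(n); im=cv2.imread(f"pics/{n}0.png"); h=cv2.cvtColor(im,cv2.COLOR_BGR2HSV)
    m=(h[...,2]>140).astype(np.uint8); k=np.zeros_like(m); k[roi[0]:roi[1],roi[2]:roi[3]]=1; m=cv2.morphologyEx(m*k,cv2.MORPH_CLOSE,np.ones((3,3)))
    cs,_=cv2.findContours(m,0,2); ct=max(cs,key=cv2.contourArea); print(n,cv2.contourArea(ct))
    pts=ct[:,0].astype(float)
    d=np.c_[(pts[:,0]-c["cx"])/c["fx"],(pts[:,1]-c["cy"])/c["fy"],np.ones(len(pts))]@RM(c).T
    w=c["xyz"]+d*((.006-c["xyz"][2])/d[:,2])[:,None]
    r=cv2.minAreaRect((w[:,:2]*1000).astype(np.float32)); print(r)
```

```text
scene 4238.5
((536.119384765625, 182.6215362548828), (274.87750244140625, 275.0961608886719), 76.06719207763672)
side 15602.5
((521.0997314453125, 151.5294647216797), (216.0654296875, 354.77215576171875), 0.09191156178712845)
```

Run:
```python
from h import *
for n,roi in(("scene",(190,260,295,400)),("side",(260,400,150,325))):
    c=camera_model(n); im=cv2.imread(f"pics/{n}0.png"); g=cv2.GaussianBlur(im[roi[0]:roi[1],roi[2]:roi[3],1],(5,5),0)
    t,m=cv2.threshold(g,0,1,cv2.THRESH_OTSU); cs,_=cv2.findContours(m,0,2); ct=max(cs,key=cv2.contourArea)
    pts=ct[:,0].astype(float)+[roi[2],roi[0]]
    d=np.c_[(pts[:,0]-c["cx"])/c["fx"],(pts[:,1]-c["cy"])/c["fy"],np.ones(len(pts))]@RM(c).T
    w=c["xyz"]+d*((.006-c["xyz"][2])/d[:,2])[:,None]
    print(n,t,cv2.contourArea(ct),cv2.minAreaRect((w[:,:2]*1000).astype(np.float32)))
```

```text
scene 134.0 2527.5 ((524.2593383789062, 174.50311279296875), (169.86839294433594, 172.84085083007812), 83.90343475341797)
side 144.0 8991.5 ((525.1244506835938, 175.22190856933594), (171.9599151611328, 170.74508666992188), 83.7590103149414)
```

apply_moves([
  {"translation": [0, 0, 0.03], "rotation": [0, 0, 0]},
  {"translation": [0, 0.04, 0.06], "rotation": [0, 0, 0]},
  {"translation": [0.01, 0.1, 0.08], "rotation": [0, 0, 0]},
  {"translation": [0.02, 0.18, 0.1], "rotation": [0, 0, 0]},
  {"translation": [0.03, 0.26, 0.1], "rotation": [0, 0, 0]},
  {"translation": [0.04, 0.34, 0.1], "rotation": [0, 0, 0]},
  {"translation": [0.05, 0.42, 0.1], "rotation": [0, 0, 0]},
  {"translation": [0.06, 0.49, 0.1], "rotation": [0, 0, 0]},
  {"translation": [0.07, 0.54, 0.1], "rotation": [0, 0, 0]},
  {"translation": [0.08, 0.58, 0.1], "rotation": [0, 0, 0]},
])

```text
t: 19.75
eef_pos: [0.5066, -0.0203, 0.1545]
ee_rot: [3.141, 0.0, 3.123]
force: [0.0, -0.6, -4.6]
width: 0.0161
gripper_force: 35.0
```

apply_moves([
  {"translation": [0.005, 0.05, 0], "rotation": [0, 0, -0.02]},
  {"translation": [0.015, 0.13, 0], "rotation": [0, 0, -0.04]},
  {"translation": [0.025, 0.23, 0], "rotation": [0, 0, -0.06]},
  {"translation": [0.035, 0.34, 0], "rotation": [0, 0, -0.09]},
  {"translation": [0.045, 0.45, 0], "rotation": [0, 0, -0.12]},
  {"translation": [0.055, 0.56, 0], "rotation": [0, 0, -0.15]},
  {"translation": [0.065, 0.66, -0.02], "rotation": [0, 0, -0.17]},
  {"translation": [0.074, 0.73, -0.05], "rotation": [0, 0, -0.17]},
  {"translation": [0.074, 0.77, -0.1], "rotation": [0, 0, -0.17]},
  {"translation": [0.074, 0.78, -0.16], "rotation": [0, 0, -0.17]},
])

```text
t: 20.58
eef_pos: [0.5258, 0.1753, 0.114]
ee_rot: [3.141, 0.001, 3.035]
force: [-0.1, -0.9, -5.2]
width: 0.0153
gripper_force: 35.0
```

apply_moves([
  {"translation": [0, 0, -0.04], "rotation": [0, 0, 0]},
  {"translation": [0, 0, -0.08], "rotation": [0, 0, 0]},
  {"translation": [0, 0, -0.12], "rotation": [0, 0, 0]},
  {"translation": [0, 0, -0.15], "rotation": [0, 0, 0]},
  {"translation": [0, 0, -0.17], "rotation": [0, 0, 0]},
  {"translation": [0, 0, -0.18], "rotation": [0, 0, 0]},
  {"translation": [0, 0, -0.18], "rotation": [0, 0, 0]},
  {"translation": [0, 0, -0.18], "rotation": [0, 0, 0]},
  {"translation": [0, 0, -0.18], "rotation": [0, 0, 0]},
  {"translation": [0, 0, -0.18], "rotation": [0, 0, 0]},
])

```text
t: 21.42
eef_pos: [0.5254, 0.1735, 0.0697]
ee_rot: [3.141, 0.001, 3.033]
force: [0.8, 1.5, -5.1]
width: 0.0158
gripper_force: 35.0
```

apply_moves([
  {"translation": [0, 0, -0.01], "rotation": [0, 0, 0]},
  {"translation": [0, 0, -0.02], "rotation": [0, 0, 0]},
  {"translation": [0, 0, -0.03], "rotation": [0, 0, 0]},
  {"translation": [0, 0, -0.04], "rotation": [0, 0, 0]},
  {"translation": [0, 0, -0.048], "rotation": [0, 0, 0]},
  {"translation": [0, 0, -0.054], "rotation": [0, 0, 0]},
  {"translation": [0, 0, -0.058], "rotation": [0, 0, 0]},
  {"translation": [0, 0, -0.06], "rotation": [0, 0, 0]},
  {"translation": [0, 0, -0.06], "rotation": [0, 0, 0]},
  {"translation": [0, 0, -0.06], "rotation": [0, 0, 0]},
])

```text
t: 22.25
eef_pos: [0.5251, 0.1733, 0.0541]
ee_rot: [3.142, 0.0, 3.033]
force: [-0.1, -0.2, -4.8]
width: 0.0157
gripper_force: 35.0
```

apply_moves([
  {"translation": [0, 0, -0.001], "rotation": [0, 0, 0]},
  {"translation": [0, 0, -0.002], "rotation": [0, 0, 0]},
  {"translation": [0, 0, -0.003], "rotation": [0, 0, 0]},
  {"translation": [0, 0, -0.004], "rotation": [0, 0, 0]},
  {"translation": [0, 0, -0.005], "rotation": [0, 0, 0]},
  {"translation": [0, 0, -0.006], "rotation": [0, 0, 0]},
  {"translation": [0, 0, -0.006], "rotation": [0, 0, 0]},
  {"translation": [0, 0, -0.006], "rotation": [0, 0, 0]},
  {"translation": [0, 0, -0.006], "rotation": [0, 0, 0]},
  {"translation": [0, 0, -0.006], "rotation": [0, 0, 0]},
])

```text
t: 23.08
eef_pos: [0.5251, 0.1732, 0.0531]
ee_rot: [3.141, 0.0, 3.033]
force: [-3.7, -0.6, 6.4]
width: 0.0157
gripper_force: 35.0
```

apply_moves([
  {"translation": [0, 0, 0], "rotation": [0, 0, 0]},
  {"translation": [0, 0, 0], "rotation": [0, 0, 0]},
  {"translation": [0, 0, 0], "rotation": [0, 0, 0]},
  {"translation": [0, 0, 0], "rotation": [0, 0, 0]},
  {"translation": [0, 0, 0], "rotation": [0, 0, 0]},
  {"translation": [0, 0, 0], "rotation": [0, 0, 0]},
  {"translation": [0, 0, 0], "rotation": [0, 0, 0]},
  {"translation": [0, 0, 0], "rotation": [0, 0, 0]},
  {"translation": [0, 0, 0], "rotation": [0, 0, 0]},
  {"translation": [0, 0, 0], "rotation": [0, 0, 0]},
], jaw=-0.2)

```text
t: 23.92
eef_pos: [0.5251, 0.1732, 0.0525]
ee_rot: [-3.142, 0.0, 3.033]
force: [0.6, -0.4, -0.2]
width: 0.0523
gripper_force: 0.0
```

apply_moves([
  {"translation": [0, 0, 0.04], "rotation": [0, 0, 0]},
  {"translation": [0, 0, 0.1], "rotation": [0, 0, 0]},
  {"translation": [0, 0, 0.18], "rotation": [0, 0, 0]},
  {"translation": [0, 0, 0.28], "rotation": [0, 0, 0]},
  {"translation": [0, 0, 0.38], "rotation": [0, 0, 0]},
  {"translation": [0, 0, 0.48], "rotation": [0, 0, 0]},
  {"translation": [0, 0, 0.58], "rotation": [0, 0, 0]},
  {"translation": [0, 0, 0.66], "rotation": [0, 0, 0]},
  {"translation": [0, 0, 0.7], "rotation": [0, 0, 0]},
  {"translation": [0, 0, 0.7], "rotation": [0, 0, 0]},
])

```text
t: 24.75
eef_pos: [0.5261, 0.1738, 0.2307]
ee_rot: [3.139, 0.004, 3.033]
force: [-0.3, -0.2, 0.2]
width: 0.0527
gripper_force: 0.0
```

Run:
```python
from h import *
a=grab_frame("scene")[170:260,125:400]; b=grab_frame("side")[130:400,150:420]
o=np.zeros((600,800,3),np.uint8); a=cv2.resize(a,(800,262),interpolation=3); o[:262]=a; o[262:,:338]=cv2.resize(b,(338,338),interpolation=2); o[262:,400:738]=cv2.resize(b[:150,110:260],(338,338),interpolation=3)
cv2.imwrite("pics/s6.png",o)
```

```text
(no output)
```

View pics/s6.png

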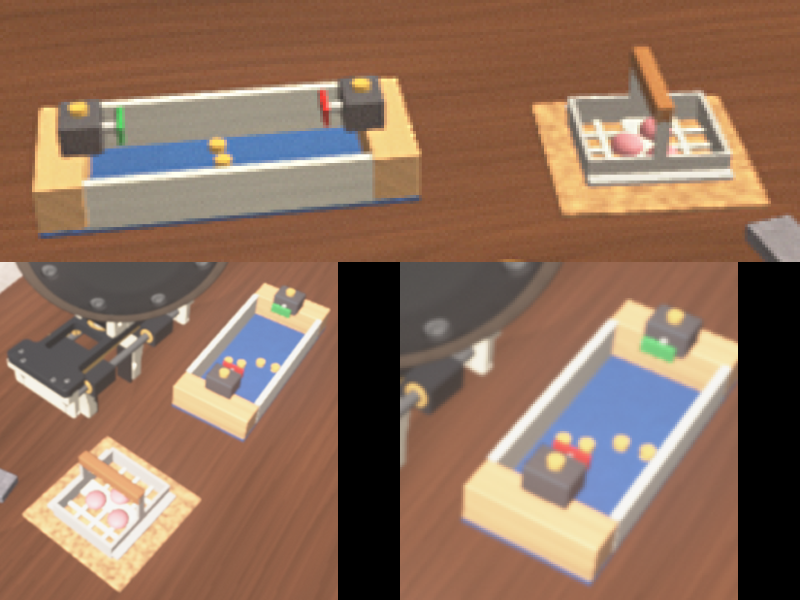

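All four slugs are in the trough at (563,440), (587,445), (621,442) and (648,452). The three stones are in the sieve, which stands wholly on the mat, and the arm is clear.

```bash
python3 -c "
from station import *
print(job_done())"
```

```text
the job is handed in; nothing more can be done
None
```

The job is handed in at about 25 s: both buffers were knocked lightly (about 5 mm each), all four slugs are in the trough, and the sieve stands on the cork mat with its three stones; the verdict was not shown.

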